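Take the battery cover off a display light

ROBOT

A 6-joint arm with a two-finger parallel gripper is mounted at the origin on a cart in front of the work surface, level with it; the furniture and walls round the work are solid. World frame = base frame: x ahead of the robot, y to its left, z up, the work surface at z = 0. Lengths are in m, angles in rad, forces in N, time in s.
With the tool pointing down it reaches from about 0.35 to 0.85 m from the base axis. Payload 8.1 kg.
Tool frame: the origin (TCP) lies between the finger pads; the fingertips stand tips_ahead ahead of it and the grasp point (between the pads) lies 8 mm behind it (tips_ahead is the distance from the TCP to the fingertips, in m); z points along the fingers, x is the direction in which the jaws open and shut, and the axes are right-handed (so a half turn about z gives the same grasp; the last joint's range is limited). The gripper opens to 93 mm and grips with 3 to 60 N. Pads are 15 mm wide; open, the fingers measure 128 mm over their backs; the gripper's body (75 mm by 188 mm) begins 65 mm behind the grasp point.
Start: joints at [-1.222, 0.13, 1.488, -0, 1.523, -0.085], TCP at [0.252, -0.544, 0.23] pointing down, gripper open.
Joint ranges: [-2.96, 2.96], [-0.89, 2.26], [0.02, 2.5], [-1.34, 4.48], [0, 2.73], [-2.66, 2.66]. Speed limits (rad/s): [2.39, 2.39, 2.79, 3.14, 3.14, 3.14].

INTERFACE

Orientations are given as a rotation vector (axis times angle).
In Python, from plant import * gives the robot as it stands.
- The arm moves only by the tool play_rows, never from a script. Its argument "increments" is a list that holds one entry, the list of rows, each a list of 4 numbers: the shift along the tool's x, y, z in cm, then the turn about the tool's z in rad. A call has 1 to 5 rows; each row is the pose to reach, as a shift and turn from the pose measured when the call began, along the tool's axes at that moment; what a row does not reach only later rows make up. A row lasts 1/10 s, in which the tool goes at most 50 mm and 8.59 degrees, less where a joint would pass 70% of its speed; a pose out of reach is approached as far as the arm can. A call with a gripper value outside its range is refused whole. "jaw" is the finger opening in cm, from 0 to 9.3, set as the call begins (left out, the last holds). The fingers move at their own pace and stop on an object; "squeeze" is the grip in N (left out, the last holds). Time passes only in rows, so rows that repeat a pose let the fingers close. It gives the time, the measured TCP pose, the force and the opening at its end, in the units of the state.
- read_state(): the state, without advancing time (a new reading comes with each control period).
- read_camera(name): name is "side" or "top" or "wrist"; returns (picture, depth): 400x640x3 uint8, blue, green, red; 400x640 float32, m along the optical axis (not along the pixel's ray), 0 where there is no reading.
- camera_params(name): a dict with "K" (3x3 intrinsics, pixels), "eye" and "orientation" of the camera in the world. Camera axes: x right, y up, looking along -z (the intrinsics and any distortion apply to the point x, -y, -z); pixel columns grow to the right and rows downward; lengths in m; the calibration is good to about 2 mm. A picture is of the moment at which its call begins: read the wrist's pose just before it. camera_params takes no time and is no camera call; for the wrist camera it gives the pose at the moment of the call.
- close_job(): hands the job in, once; it reports no verdict.
The state is a dict: "t": time; "q": joint angles; "dq": joint speeds; "joint_torque": joint torques, N m; "tool_pos": TCP position; "orientation": TCP orientation; "force": force on the tool from outside, world axes, zero at the start; "wrist_torque": the same for the moment, N m; "opening": finger opening in m.
Only numpy, scipy, OpenCV 4.12 (cv2) and the standard library are available. Lean on these libraries where they do the work, as an engineer would, in place of code of your own. Each camera call takes 0.05 s, during which the arm holds its last target.

TASK

The batteries of the display light lying on the bar are due for a change, so take off its battery cover. Draw the yellow-knobbed bolt fully back, then squeeze the blue release tab in towards the white rib, swing that end of the cover up by about 20 degrees while the lugs at its other end stay hooked in the frame, and only then pull the cover out. Lay it, outside up, flat on the wooden board without dropping it, and leave the glass, pepper mill, shaker and lemon where they are.

Things in the scene. Friction and masses are not known exactly. Their poses are not given: they have to be found in the camera images.
- light: grey display light, 190 (x) x 170 (y) x 50 mm high, face down, fixed to the worktop. Origin: centre of its underside; x runs from the cover's tab end to its lug end, z up. The snap-in cover is flush with the casing's top, its middle at y = -37 mm. The top is flat but for the bolt, the cover's tab and rib, and a steel bolt guide, 65 mm up, at x -58 to -37, y -1 to 7 mm
- light_far (a point): point on the light at the middle of the edge of the frame's lip under which the cover's lugs hook: light frame x = 61.5, y = -37, z = 45 mm. The pivot line runs through it along the light's y axis
- bolt_knob (a point): centre of the bolt's upright yellow knob, 16 (x) x 14 (y) mm, 58 to 84 mm above the worktop (this point: 73). Axes as the light's; drawing moves it along the light's +y. Free space of 25 mm at its -x and +x faces: pinch it across x. Below it an 8 mm wide bar, 53 to 61 mm above the worktop, runs 62 mm towards -y, over the cover and behind the tab
- bolt (a joint): travel of the bolt in m: 0 fully home (its tongue blocks the tab and bars the cover), 0.042 fully drawn. Starts between 0 and 0.006, stays where it is left, friction about 2.5 N
- tab (a joint): travel of the blue release tab in m: 0 let go (its nose holds the cover under the frame's lip), 0.010 fully pressed towards the rib. Springy, 2.3 N at first to 6.8 N fully pressed, springs back when let go. The nose is free of the lip from about 0.009
- cover_grip (a point): point midway between the outer faces of tab and rib, 12 mm above the cover's top; axes: x from tab end to lug end, z out of the top (as the light's while in place). Blue upright tab: 28 mm wide (y), 25 mm proud, outer face at x -22.5 mm. White upright rib, fixed: 40 mm wide, 22 mm proud, outer face at +22.5 mm. One grasp across x squeezes them from 45 to 35 mm and holds the cover
- cover_mid (a point): middle of the outer (top) face of the loose white cover plate, 120 (x) x 64 (y) mm, 15 mm deep over its skirts (so this point lies 15 mm above whatever the cover lies flat on), about 0.16 kg. cover_grip is 36.5 mm from it towards -x and 12 mm higher. Play in the frame is 1.5 mm each way
- cover_far (a point): point on the cover, 61.5 mm from cover_mid towards +x and 5 mm below the top face, on its lug end; with the cover in place it coincides with light_far. Two lugs reach 6.5 mm farther under the frame's lip: after pivoting, draw the cover at least 8 mm towards -x before lifting it clear
- board: loose wooden board, 200 (x) x 300 (y) x 18 mm, lying on the worktop; origin at the centre of its underside, z up
- tumbler: clear glass tumbler, 78 mm across, 92 mm high, a bystander; origin at the centre of its underside
- mill: dark wooden pepper mill, 58 mm across, 170 mm high, a bystander; origin at the centre of its underside
- shaker: steel cocktail shaker, 69 mm across, 179 mm high, a bystander; origin at the centre of its underside
- lemon: yellow lemon, about 73 x 56 x 57 mm, a bystander; origin at its underside
Things that resemble listed ones, but are neither listed nor needed, are in the scene too. What is meant by the part that bears tab is not turquoise, and is the larger of those in its own colour.

How it is judged:
On the way, in this order (a step that is already met when the one before it is completed fails the run):
1. the bolt is drawn back with the cover still in place (value of joint bolt above 0.036 m and distance between cover_far and light_far below 0.008 m and angle between cover_mid's own z axis and vertical below 0.08 rad), for 0.1 s.
2. the release tab is pressed in with the cover still in place (value of joint tab above 0.0075 m and value of joint bolt above 0.036 m and distance between cover_far and light_far below 0.008 m and angle between cover_mid's own z axis and vertical below 0.12 rad), for 0.05 s.
3. the tab end is swung up by at least 0.17 rad with the lugs still hooked in the frame (angle between cover_mid's own z axis and vertical above 0.17 rad and distance between cover_far and light_far below 0.008 m), for 0.05 s.
At the end, for the whole second after the job is handed in: The cover lies at rest on the board, outer face up and within 4 degrees of level, its middle at least 15 mm inside the board's edges and its height within 4 mm of lying flat; the bolt is still drawn (over 36 of its 42 mm) (z of cover_mid in the frame of board between 0.029 and 0.037 m and x of cover_mid in the frame of board between -0.085 and 0.085 m and y of cover_mid in the frame of board between -0.13 and 0.13 m and angle between cover_mid's own z axis and vertical below 0.07 rad and linear speed of cover below 0.02 m/s and value of joint bolt above 0.036 m); the robot touches nothing.
It fails at once if the cover is dropped or thrown (over 0.6 m/s while not held) (linear speed of cover above 0.6 m/s and contact force between the fingers and cover below 0.3 N).
It fails at once if a bystander is pushed over 25 mm (distance of any of tumbler, mill, shaker, lemon from where it was at the start of the episode above 0.025 m).
It also fails if it takes over 56 s, if anything falls off the work surface, if the arm or the gripper's body presses on something with over 40 N, if the wrist force passes 120 N, or if a joint passes its speed limit or range.

## Working session

There is one attempt and no reset: what is moved stays moved. The work goes in short steps, Python scripts to look and compute and a tool call to move; the robot and the scene stay as the last step left them, time stands still between calls to the robot, and variables do not carry over. Pictures are saved under pics/ and viewed, and the job is handed in when it is done.

Besides the shell and the picture viewer there is one more tool, called after "Emit:" as name(argument=value, ...) on one line, values as JSON. play_rows: Moves the arm, as the interface text tells. Its arguments: {"type":"object","properties":{"increments":{"type":"array"},"jaw":{"type":"number"},"squeeze":{"type":"number"}},"required":["increments"]}

```bash
ls; mkdir -p pics; python3 - <<'E'
from plant import *
import cv2
s=read_state();print(s)
for n in ["top","side","wrist"]:
    p=camera_params(n);print(n,p)
    im,d=read_camera(n);cv2.imwrite(f"pics/{n}0.png",im)
    import numpy as np;np.save(f"pics/{n}0.npy",d)
E
```

```text
pics
{'t': 0.0, 'q': array([-1.22241777e+00,  1.31162291e-01,  1.48927009e+00, -2.35356483e-05,
        1.52296078e+00, -8.53890130e-02]), 'dq': array([ 0.00132775, -0.00045993,  0.00179489, -0.00168004, -0.00165184,
       -0.00082953]), 'joint_torque': array([ 1.47788909e-03, -5.59838176e+01, -4.91757131e+01,  7.67371687e-02,
        3.52833420e-02, -1.16369929e-04]), 'tool_pos': array([ 0.25201068, -0.54392032,  0.22859178]), 'orientation': array([-2.64651863e+00,  1.69079131e+00,  2.26649410e-03]), 'force': array([ 0.27557687, -0.28804626,  1.43998153]), 'wrist_torque': array([-0.01848634,  0.03500871, -0.02784718]), 'opening': 0.09305184657163698}
top {'K': array([[404.47361408,   0.        , 319.21436678],
       [  0.        , 404.47361408, 200.84323888],
       [  0.        ,   0.        ,   1.        ]]), 'eye': array([0.37784938, 0.03211135, 1.1588652 ]), 'orientation': array([ 0.15965147, -0.16830269, -1.56776847])}
side {'K': array([[389.74413607,   0.        , 321.81773225],
       [  0.        , 389.74413607, 198.14418141],
       [  0.        ,   0.        ,   1.        ]]), 'eye': array([0.26397593, 0.96394395, 0.76479592]), 'orientation': array([ 0.23338871, -1.30682856, -2.51924859])}
wrist {'K': array([[290.25783859,   0.        , 324.7102043 ],
       [  0.        , 290.25783859, 197.65835917],
       [  0.        ,   0.        ,   1.        ]]), 'eye': array([ 0.31766636, -0.51423645,  0.38360474]), 'orientation': array([-0.23368146,  0.15164779, -1.13064288])}
```

View pics/top0.png

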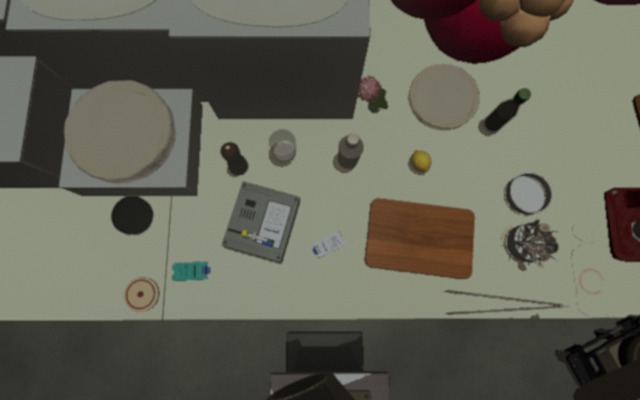

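View pics/side0.png

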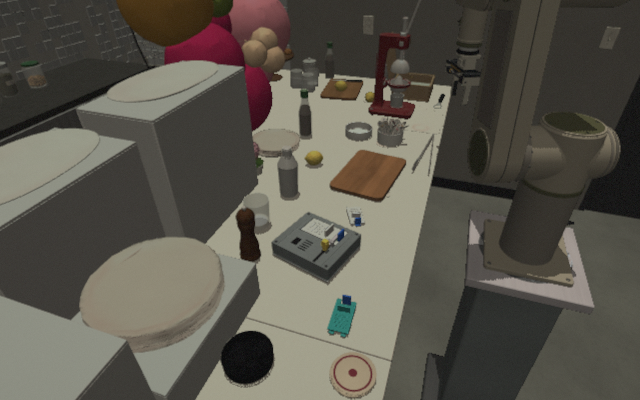

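```bash
python3 - <<'E'
import plant
print([ (n,getattr(plant,n)) for n in dir(plant) if not n.startswith('__')])
E
```

```text
[('IKError', <class 'plant.IKError'>), ('camera_params', <function make.<locals>.<lambda> at 0x7f162e3c8680>), ('close_job', <function connect.<locals>.done at 0x7f162e33b740>), ('read_camera', <function make.<locals>.drawn_camera at 0x7f162e3c80e0>), ('read_state', <function make.<locals>.<lambda> at 0x7f162e3c85e0>), ('tips_ahead', 0.011)]
```

```bash
cat > h.py <<'E'
import numpy as np,cv2
from scipy.spatial.transform import Rotation as R
def ray(p,u,v):
    x=(u-p['K'][0,2])/p['K'][0,0]; y=(v-p['K'][1,2])/p['K'][1,1]
    return R.from_rotvec(p['orientation']).apply([x,-y,-1.])
def atz(p,u,v,z):
    d=ray(p,u,v);e=p['eye'];return e+d*(z-e[2])/d[2]
def atd(p,u,v,dep): return p['eye']+ray(p,u,v)*dep
def proj(p,X):
    c=R.from_rotvec(p['orientation']).inv().apply(np.asarray(X)-p['eye'])
    w=np.c_[c[...,0]/-c[...,2], -c[...,1]/-c[...,2]] if c.ndim>1 else np.array([c[0]/-c[2],-c[1]/-c[2]])
    return w*[p['K'][0,0],p['K'][1,1]]+[p['K'][0,2],p['K'][1,2]]
def crop(im,x0,y0,x1,y1,k,fn):
    c=cv2.resize(im[y0:y1,x0:x1],None,fx=k,fy=k,interpolation=cv2.INTER_CUBIC)
    cv2.imwrite(fn,c)
E
python3 - <<'E'
from h import *
im=cv2.imread('pics/top0.png');im=np.clip(im.astype(float)*1.5,0,255).astype(np.uint8)
crop(im,210,170,310,270,6,'pics/topc.png')
im=cv2.imread('pics/side0.png');im=np.clip(im.astype(float)*1.5,0,255).astype(np.uint8)
crop(im,265,205,370,283,7,'pics/sidec.png')
E
```

```text
(no output)
```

View pics/topc.png

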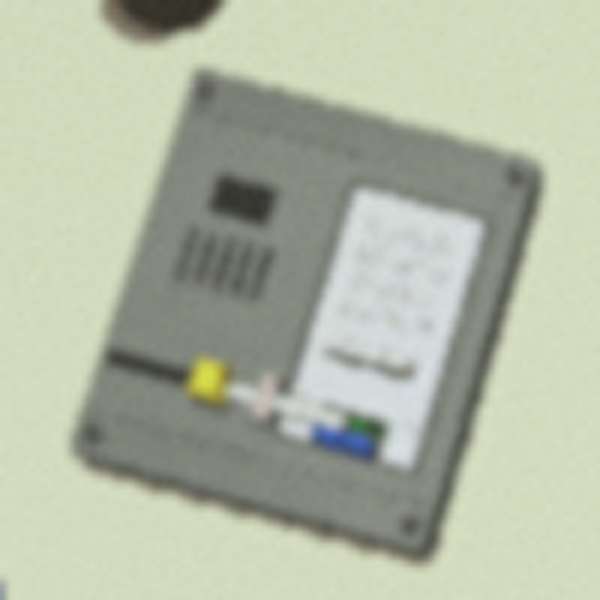

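View pics/sidec.png

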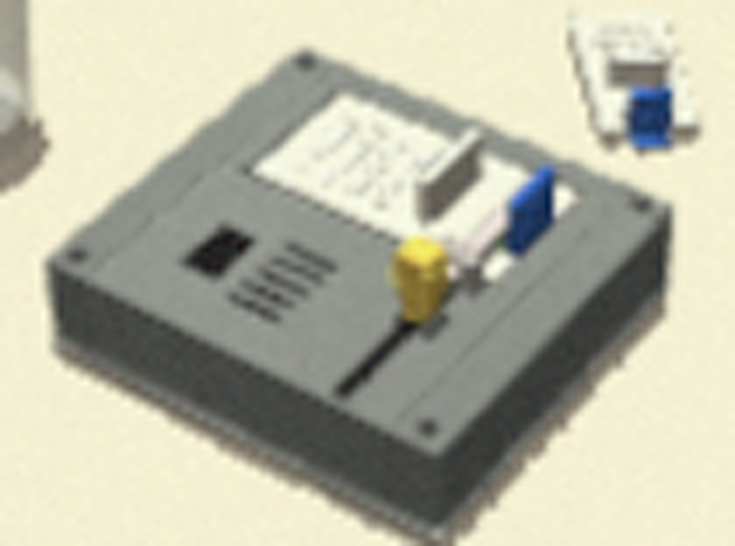

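View pics/wrist0.png

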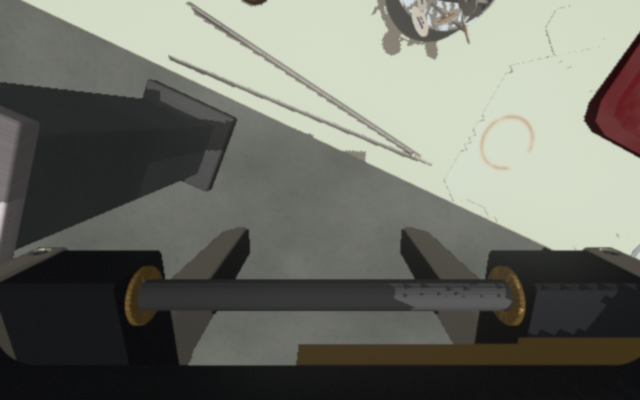

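```bash
cat > fit.py <<'E'
from h import *
from plant import camera_params
from scipy.optimize import least_squares
T=camera_params('top');S=camera_params('side')
M=np.array([[95,85,50],[95,-85,50],[-95,-85,50],[-95,85,50]])/1e3
tp=np.array([[200,70],[540,160],[430,558],[75,460]])/6+[210-.4,170-.4]
sp=np.array([[50,262],[305,50],[668,205],[430,455]])/7+[265-.4,205-.4]
def W(th,P): c,s=np.cos(th[2]),np.sin(th[2]);return np.c_[P[:,0]*c-P[:,1]*s+th[0],P[:,0]*s+P[:,1]*c+th[1],P[:,2]]
for nm,use in (('top',[1,0]),('side',[0,1]),('both',[1,1])):
    f=lambda th: np.r_[use[0]*(proj(T,W(th,M))-tp).ravel(),use[1]*(proj(S,W(th,M))-sp).ravel()]
    r=least_squares(f,[.33,.2,-.3]);print(nm,r.x.round(4),np.degrees(r.x[2]).round(2),r.fun.round(1))
th=r.x
K=np.array([[-47.5,15,84],[-59,-37,75],[-14,-37,72],[60,-5,50],[60,-69,50],[-60,-69,50],[-60,-5,50]])/1e3
for p,f in((T,'top'),(S,'side')):
    print(proj(p,W(th,K)).round(1).tolist())
# board
for u,v in [(370,200),(475,208),(470,277),(366,267)]: print(atz(T,u,v,.018).round(3))
for u,v,z in [(282,150,.09),(233,150,.17),(351,141,.179),(422,161,.05)]: print(atz(T,u,v,z).round(3))
E
python3 fit.py
```

```text
top [ 0.5561  0.1856 -0.2654] -15.21 [-0.6 -0.   0.7  0.2  0.2 -0.1 -0.4 -0.1 -0.  -0.  -0.  -0.   0.  -0.
  0.  -0. ]
side [ 0.5572  0.1915 -0.2857] -16.37 [-0.  -0.  -0.   0.  -0.  -0.  -0.  -0.  -1.4 -0.7 -0.5 -0.8  1.3  0.4
  0.6  0.5]
both [ 0.557   0.1876 -0.274 ] -15.7 [-0.9 -0.5  0.2  0.2 -0.9 -0.3 -1.3 -0.8 -0.8 -1.2 -0.5 -1.4  1.6 -0.8
  1.7 -0.7]
[[248.4, 234.1], [266.2, 243.8], [271.2, 227.9], [268.8, 200.7], [290.8, 206.7], [278.4, 248.2], [256.1, 242.0]]
[[327.8, 236.8], [341.9, 230.6], [328.4, 225.7], [300.8, 228.2], [313.9, 217.0], [348.1, 231.6], [335.7, 244.0]]
[ 0.622 -0.121  0.018]
[ 0.597 -0.423  0.018]
[ 0.402 -0.393  0.018]
[ 0.431 -0.104  0.018]
[0.749 0.128 0.09 ]
[0.721 0.247 0.17 ]
[ 0.742 -0.056  0.179]
[ 0.729 -0.269  0.05 ]
```

Emit:
play_rows(increments=[[[-56.2, -55.8, -2, -0.867], [-56.2, -55.8, -2, -0.867], [-56.2, -55.8, -2, -0.867], [-56.2, -55.8, -2, -0.867], [-56.2, -55.8, -2, -0.867]]], jaw=3.4)

```text
t: 0.65
tool_pos: [0.3375, -0.3075, 0.2357]
orientation: [-3.083, 0.595, 0.001]
force: [0.5, -0.5, 0.4]
opening: 0.0577
```

```bash
cat >> h.py <<'E'
def inc(target,yaw=None,s=None):
    if s is None:
        from plant import read_state; s=read_state()
    Rm=R.from_rotvec(s['orientation']); d=Rm.inv().apply(np.asarray(target)-s['tool_pos'])*100
    X=Rm.apply([1,0,0]); cy=np.arctan2(X[1],X[0])
    t=0 if yaw is None else -((yaw-cy+np.pi)%(2*np.pi)-np.pi)
    print('pos',s['tool_pos'].round(4),'tool z',Rm.apply([0,0,1]).round(4),'yaw',cy.round(4),'t',round(s['t'],2),'F',s['force'].round(1),'open',round(s['opening'],4))
    print('INC',[*d.round(2),round(t,3)])
E
python3 -c "
from h import *
inc([.522,.201,.25],-.27)"
```

```text
pos [ 0.3375 -0.3075  0.2357] tool z [-4.0e-04  1.5e-03 -1.0e+00] yaw -0.3814 t 0.65 F [ 0.5 -0.5  0.4] open 0.0577
INC [np.float64(-1.8), np.float64(-54.07), np.float64(-1.36), np.float64(-0.111)]
```

Emit:
play_rows(increments=[[[-1.8, -54.0, -1.4, -0.11], [-1.8, -54.0, -1.4, -0.11], [-1.8, -54.0, -1.4, -0.11], [-1.8, -54.0, -1.4, -0.11], [-1.8, -54.0, -1.4, -0.11]]])

```text
t: 1.15
tool_pos: [0.4225, -0.0724, 0.2427]
orientation: [-3.111, 0.425, 0.0]
force: [1.6, -0.3, -0.5]
opening: 0.0341
```

```bash
python3 -c "
from h import *
inc([.522,.201,.25],-.27)"
```

```text
pos [ 0.4225 -0.0724  0.2427] tool z [ 1.0e-04  1.3e-03 -1.0e+00] yaw -0.2716 t 1.15 F [ 1.6 -0.3 -0.5] open 0.0341
INC [np.float64(2.25), np.float64(-29.01), np.float64(-0.69), np.float64(-0.002)]
```

Emit:
play_rows(increments=[[[2.2, -29.0, -0.7, 0], [2.2, -29.0, -0.7, 0], [2.2, -29.0, -0.7, 0], [2.2, -29.0, -0.7, 0], [2.2, -29.0, -0.7, 0]]])

```text
t: 1.65
tool_pos: [0.5071, 0.1629, 0.2488]
orientation: [-3.112, 0.425, 0.0]
force: [1.3, 0.1, -0.7]
opening: 0.0337
```

```bash
python3 -c "
from h import *
inc([.522,.201,.25],-.27)"
```

```text
pos [0.5071 0.1629 0.2488] tool z [ 1.0e-04  1.1e-03 -1.0e+00] yaw -0.2713 t 1.65 F [ 1.3  0.1 -0.7] open 0.0337
INC [np.float64(0.41), np.float64(-4.06), np.float64(-0.11), np.float64(-0.001)]
```

Emit:
play_rows(increments=[[[0, 0, 0, 0], [0, 0, 0, 0], [0, 0, 0, 0]]])

```text
t: 1.95
tool_pos: [0.5068, 0.1621, 0.2485]
orientation: [-3.112, 0.425, 0.001]
force: [-0.9, -0.7, 0.9]
opening: 0.0346
```

```bash
python3 - <<'E'
from h import *
from plant import *
import pickle
inc([.522,.201,.25],-.27)
p=camera_params('wrist');im,d=read_camera('wrist')
pickle.dump((p,im,d),open('pics/w1.pkl','wb'))
cv2.imwrite('pics/w1.png',np.clip(im*1.3,0,255).astype(np.uint8));print(p)
E
```

```text
pos [0.5068 0.1621 0.2485] tool z [-5.e-04  5.e-04 -1.e+00] yaw -0.2715 t 1.95 F [-0.9 -0.7  0.9] open 0.0346
INC [np.float64(0.42), np.float64(-4.15), np.float64(-0.15), np.float64(-0.001)]
{'K': array([[290.25783859,   0.        , 324.7102043 ],
       [  0.        , 290.25783859, 197.65835917],
       [  0.        ,   0.        ,   1.        ]]), 'eye': array([0.52642992, 0.23109929, 0.40345708]), 'orientation': array([-0.26137543,  0.0372555 , -0.27052432])}
```

View pics/w1.png

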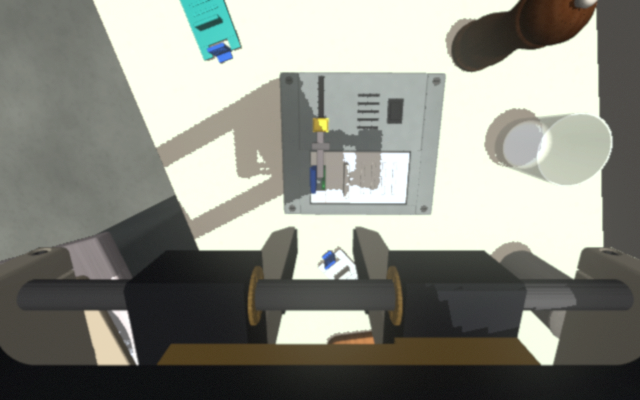

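```bash
python3 - <<'E'
from h import *
im=cv2.imread('pics/w1.png');crop(im,270,62,460,222,4,'pics/w1c.png')
E
```

```text
(no output)
```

View pics/w1c.png

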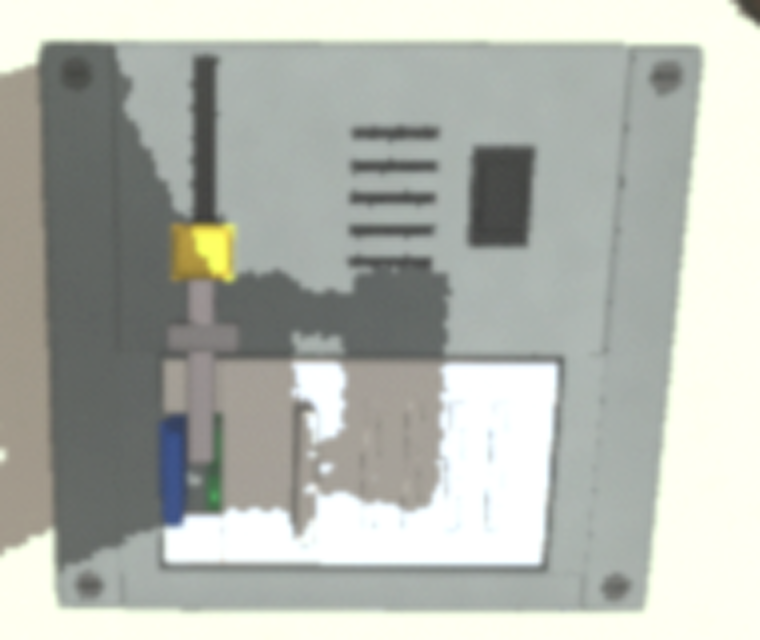

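```bash
cat > fit2.py <<'E'
from h import *
import pickle
from scipy.optimize import least_squares
p,im,d=pickle.load(open('pics/w1.pkl','rb'))
M=np.array([[-95,85,50],[95,85,50],[95,-85,50],[-95,-85,50],[-60,-5,50],[60,-5,50],[60,-69,50],[-60,-69,50]])/1e3
q=np.array([[40,42],[700,46],[640,608],[58,604],[162,355],[563,357],[545,568],[162,566]])/4+[270-.4,62-.4]
def W(th,P): c,s=np.cos(th[2]),np.sin(th[2]);return np.c_[P[:,0]*c-P[:,1]*s+th[0],P[:,0]*s+P[:,1]*c+th[1],P[:,2]]
f=lambda th:(proj(p,W(th,M))-q).ravel()
r=least_squares(f,[.557,.187,-.27]);th=r.x;print(th.round(4),r.fun.reshape(-1,2).round(1).tolist())
def L(x): c,s=np.cos(th[2]),np.sin(th[2]);e=x[:2]-th[:2];return np.array([e[0]*c+e[1]*s,-e[0]*s+e[1]*c,x[2]])*1e3
def px(a,b): return a/4+270-.4,b/4+62-.4
for nm,a,b,z in [('knobtop',204,245,.084),('tab out',160,470,.075),('rib out',308,470,.072),('bar end',200,465,.061)]:
    u,v=px(a,b);dd=d[int(round(v)),int(round(u))];print(nm,L(atz(p,u,v,z)).round(1),L(atd(p,u,v,dd)).round(1))
for x in (-20,0,20,40): 
  X=W(th,np.array([[x/1e3,.04,.05]]));u,v=proj(p,X)[0];print('surf',L(atd(p,u,v,d[int(round(v)),int(round(u))])).round(1))
E
python3 fit2.py
```

```text
[ 0.5578  0.1885 -0.2777] [[-1.3, -1.2], [2.1, -1.3], [1.9, 1.3], [-1.0, 1.5], [-0.1, 1.0], [-1.1, 1.1], [-0.7, -0.8], [0.3, -0.8]]
knobtop [-46.7  28.9  84. ] [-46.7  28.9  84.9]
tab out [-59.4 -34.1  75. ] [-59.5 -34.4  73.4]
rib out [-16.5 -34.4  72. ] [-16.4 -34.8  70.2]
bar end [-48.1 -35.3  61. ] [-49.  -44.8  13. ]
surf [-19.9  40.   49. ]
surf [-0.1 40.  50.7]
surf [19.9 40.  50.4]
surf [39.4 39.9 52.7]
```

```bash
cat >> h.py <<'E'
TH=np.array([.5578,.1885,-.278])
def LW(x,y,z,th=TH):
    c,s=np.cos(th[2]),np.sin(th[2]);return np.array([x/1e3*c-y/1e3*s+th[0],x/1e3*s+y/1e3*c+th[1],z/1e3])
def lpos(X,th=TH):
    c,s=np.cos(th[2]),np.sin(th[2]);e=np.asarray(X)[:2]-th[:2];return np.array([e[0]*c+e[1]*s,-e[0]*s+e[1]*c,X[2]])*1e3
E
python3 -c "
from h import *
print(LW(-47,27,75));inc(LW(-47,27,110),-.278);inc(LW(-47,27,75),-.278)"
```

```text
[0.5200142  0.22736172 0.075     ]
pos [0.5069 0.1618 0.2487] tool z [-1.e-04  7.e-04 -1.e+00] yaw -0.2724 t 2.0 F [-0.2 -0.3  0.3] open 0.034
INC [np.float64(-0.5), np.float64(-6.66), np.float64(13.88), np.float64(0.006)]
pos [0.5069 0.1618 0.2487] tool z [-1.e-04  7.e-04 -1.e+00] yaw -0.2724 t 2.0 F [-0.2 -0.3  0.3] open 0.034
INC [np.float64(-0.5), np.float64(-6.66), np.float64(17.38), np.float64(0.006)]
```

Emit:
play_rows(increments=[[[-0.5, -6.6, 3, 0.006], [-0.5, -6.6, 8, 0.006], [-0.5, -6.6, 12, 0.006], [-0.5, -6.6, 13.8, 0.006], [-0.5, -6.6, 13.8, 0.006]]])

```text
t: 2.5
tool_pos: [0.5169, 0.2244, 0.1066]
orientation: [3.108, -0.438, -0.011]
force: [0.1, -0.3, 0.1]
opening: 0.034
```

```bash
python3 - <<'E'
from h import *
from plant import *
import pickle
inc(LW(-47,27,75),-.278)
p=camera_params('wrist');im,d=read_camera('wrist')
pickle.dump((p,im,d),open('pics/w2.pkl','wb'))
crop(np.clip(im*1.3,0,255).astype(np.uint8),200,50,450,300,3,'pics/w2.png')
E
```

```text
pos [0.5169 0.2244 0.1066] tool z [-0.0072 -0.0019 -1.    ] yaw -0.2802 t 2.5 F [ 0.1 -0.3  0.1] open 0.034
INC [np.float64(0.24), np.float64(-0.38), np.float64(3.16), np.float64(-0.002)]
```

View pics/w2.png

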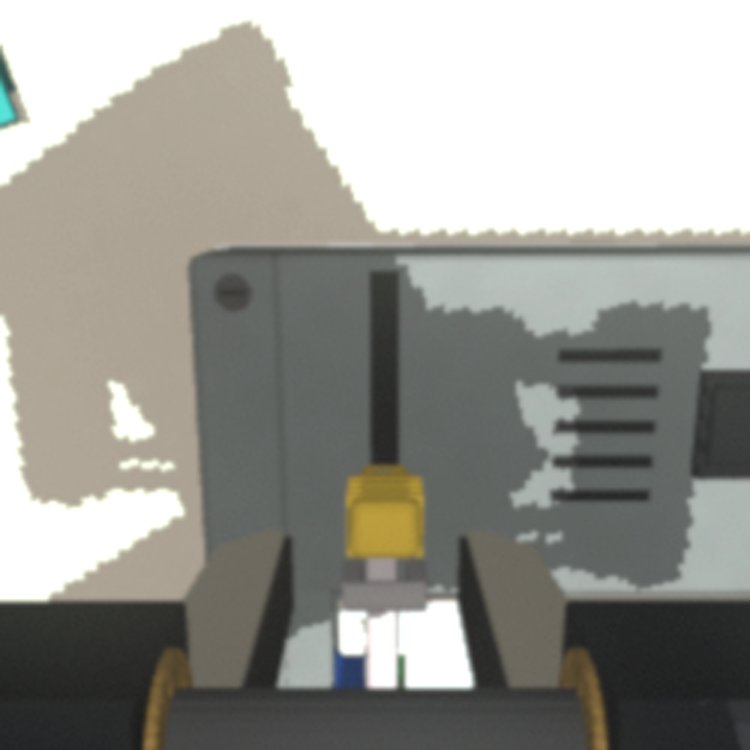

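```bash
python3 - <<'E'
from h import *
import pickle
p,im,d=pickle.load(open('pics/w2.pkl','rb'))
for a,b in [(386,500),(386,555),(348,530),(424,530),(386,528)]: 
    u,v=a/3+200-.3,b/3+50-.3;print(lpos(atz(p,u,v,.084)).round(1),lpos(atd(p,u,v,d[int(round(v)),int(round(u))])).round(1))
E
```

```text
[-46.8  34.6  84. ] [-46.8  33.5  81. ]
[-46.8  21.9  84. ] [-46.8  21.6  83.3]
[-55.   27.7  84. ] [-55.1  26.8  81.6]
[-38.6  27.7  84. ] [-36.8  14.3  49.1]
[-46.8  28.2  84. ] [-46.8  27.9  83.3]
```

Emit:
play_rows(increments=[[[0.25, -0.5, 0.5, 0], [0.25, -0.5, 1.5, 0], [0.25, -0.5, 2.6, 0], [0.25, -0.5, 3.1, 0], [0.25, -0.5, 3.1, 0]]])

```text
t: 3.05
tool_pos: [0.5217, 0.2288, 0.0774]
orientation: [3.109, -0.439, -0.007]
force: [0.3, -0.0, -0.4]
opening: 0.0342
```

Emit:
play_rows(increments=[[[0, 0, 0, 0], [0, 0, 0, 0], [0, 0, 0, 0], [0, 0, 0, 0]]], jaw=0.8, squeeze=25)

```text
t: 3.45
tool_pos: [0.5205, 0.2293, 0.0776]
orientation: [3.109, -0.438, -0.011]
force: [-6.0, 1.3, 4.9]
opening: 0.0157
```

```bash
python3 -c "
from h import *
inc(LW(-47,70,75),-.278);from plant import *;print(lpos(read_state()['tool_pos']))"
```

```text
pos [0.5205 0.2293 0.0776] tool z [-7.2e-03 -7.0e-04 -1.0e+00] yaw -0.2799 t 3.45 F [-6.   1.3  4.9] open 0.0157
INC [np.float64(-0.0), np.float64(-4.1), np.float64(0.25), np.float64(-0.002)]
[-47.02770701  29.01194276  77.64162592]
```

Emit:
play_rows(increments=[[[0, -0.8, 0, 0], [0, -1.8, 0, 0], [0, -2.8, 0, 0], [0, -3.6, 0, 0], [0, -4.2, 0, 0]]])

```text
t: 3.95
tool_pos: [0.5321, 0.2701, 0.0776]
orientation: [3.108, -0.437, -0.012]
force: [-11.0, -27.0, 13.9]
opening: 0.0163
```

```bash
python3 -c "
from h import *
inc(LW(-47,70,75),-.278);from plant import *;print(lpos(read_state()['tool_pos']))"
```

```text
pos [0.5321 0.2701 0.0776] tool z [-0.0079 -0.0019 -1.    ] yaw -0.2793 t 3.95 F [-11.  -27.   13.9] open 0.0163
INC [np.float64(0.01), np.float64(0.14), np.float64(0.26), np.float64(-0.001)]
[-47.12781322  71.39674707  77.58594437]
```

Emit:
play_rows(increments=[[[0, 0.1, 0, 0], [0, 0.1, 0, 0], [0, 0.1, 0, 0]]], jaw=3.4)

```text
t: 4.25
tool_pos: [0.5322, 0.2695, 0.0777]
orientation: [3.109, -0.437, -0.011]
force: [0.4, 0.6, 0.9]
opening: 0.0324
```

Emit:
play_rows(increments=[[[0, 0, -1, 0], [0, 0, -3, 0], [0, 0, -6, 0], [0, 0, -10, 0], [0, 0, -10, 0]]])

```text
t: 4.75
tool_pos: [0.5366, 0.2711, 0.1859]
orientation: [-3.107, 0.437, -0.005]
force: [1.2, -0.0, 1.0]
opening: 0.0339
```

```bash
python3 - <<'E'
from h import *
from plant import *
import pickle
inc(LW(-31.5,-37,120),-.278)
p=camera_params('wrist');im,d=read_camera('wrist')
pickle.dump((p,im,d),open('pics/w3.pkl','wb'))
crop(np.clip(im*1.3,0,255).astype(np.uint8),200,90,450,340,3,'pics/w3.png')
im,d=read_camera('top')
crop(np.clip(im*1.5,0,255).astype(np.uint8),210,150,330,270,5,'pics/top3.png')
im,d=read_camera('side')
crop(np.clip(im*1.5,0,255).astype(np.uint8),255,195,375,285,5,'pics/side3.png')
E
```

```text
pos [0.5366 0.2711 0.1859] tool z [ 0.0039  0.0034 -1.    ] yaw -0.2794 t 4.75 F [ 1.2 -0.   1. ] open 0.0339
INC [np.float64(1.15), np.float64(11.08), np.float64(6.55), np.float64(-0.001)]
```

View pics/w3.png

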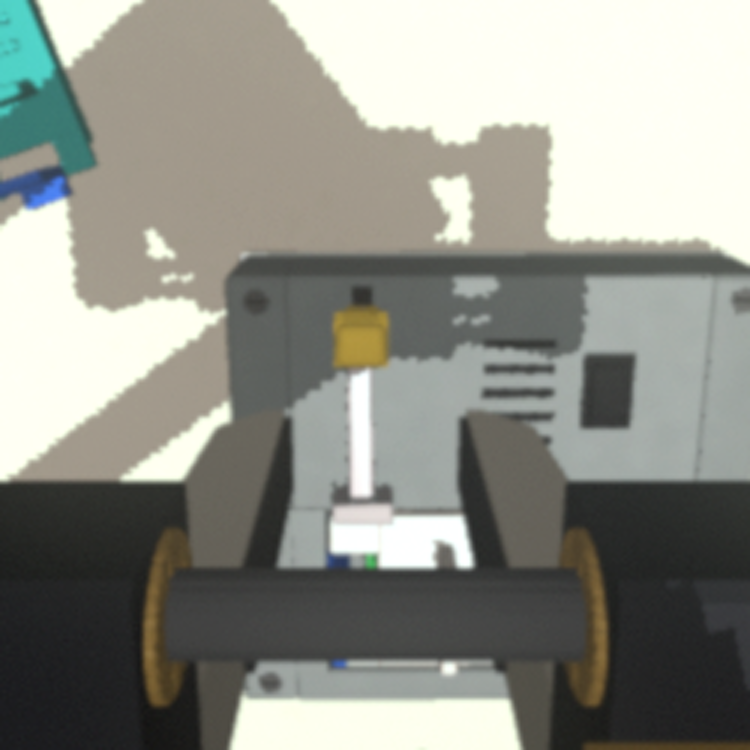

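View pics/side3.png

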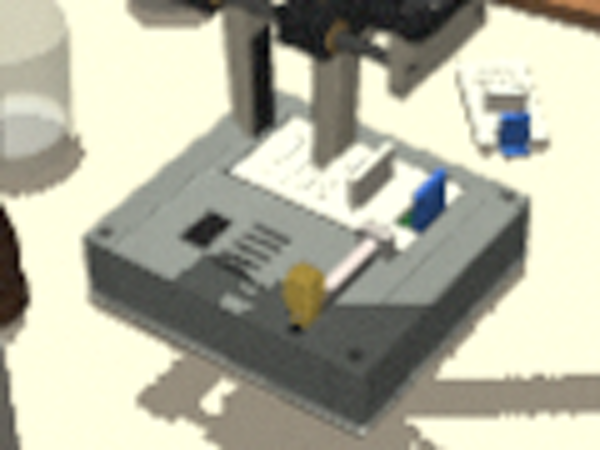

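Emit:
play_rows(increments=[[[1.15, 5, 0, 0], [1.15, 10, 0, 0], [1.15, 11.1, 3, 0], [1.15, 11.1, 6.5, 0], [1.15, 11.1, 6.5, 0]]], jaw=7)

```text
t: 5.4
tool_pos: [0.5082, 0.158, 0.1069]
orientation: [3.105, -0.439, -0.026]
force: [-1.6, -0.1, -0.3]
opening: 0.0679
```

```bash
python3 - <<'E'
from h import *
from plant import *
import pickle
inc(LW(-31.5,-37,67),-.278)
p=camera_params('wrist');im,d=read_camera('wrist')
pickle.dump((p,im,d),open('pics/w4.pkl','wb'))
crop(np.clip(im*1.3,0,255).astype(np.uint8),200,90,450,340,3,'pics/w4.png')
im,d=read_camera('side')
crop(np.clip(im*1.5,0,255).astype(np.uint8),255,165,375,285,5,'pics/side4.png')
E
```

```text
pos [0.5082 0.158  0.1069] tool z [-0.0172 -0.0029 -0.9998] yaw -0.2808 t 5.4 F [-1.6 -0.1 -0.3] open 0.0679
INC [np.float64(0.84), np.float64(-0.63), np.float64(3.97), np.float64(-0.003)]
```

View pics/w4.png

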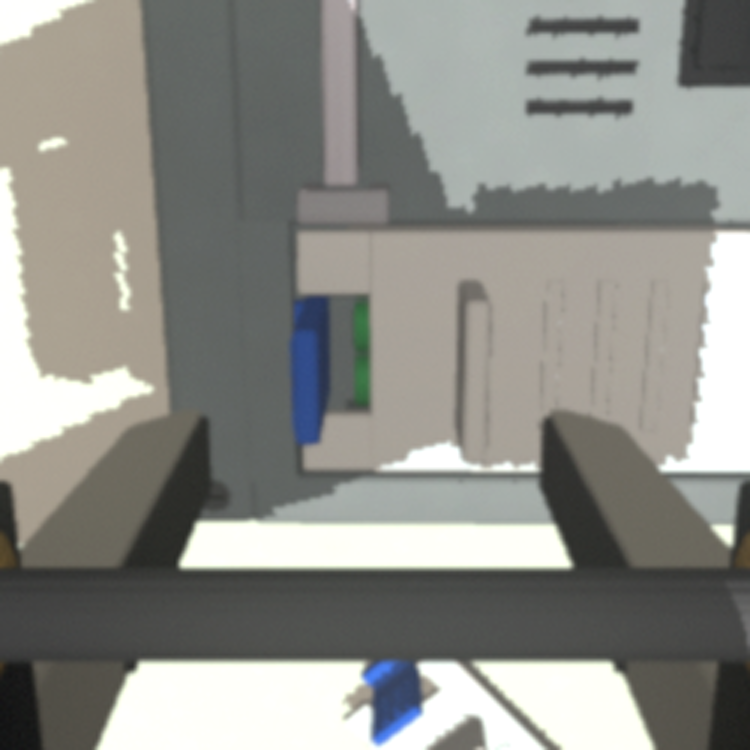

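View pics/side4.png

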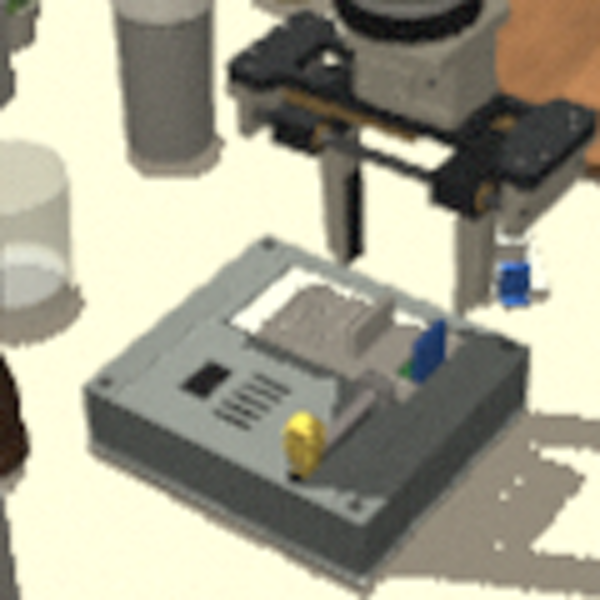

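```bash
python3 - <<'E'
from h import *
import pickle
p,im,d=pickle.load(open('pics/w4.pkl','rb'))
for nm,a,b,z in [('tab',293,335,75),('tab',295,440,75),('tabR',327,305,75),('rib',489,300,72),('rib',488,462,72),('ribL',463,300,72),('cov',298,226,50),('cov',300,470,50),('guideL',299,190,65),('guideR',387,190,65)]:
    u,v=a/3+200-.3,b/3+90-.3;print(nm,lpos(atz(p,u,v,z/1e3)).round(1))
E
```

```text
tab [-58.  -24.4  75. ]
tab [-58.2 -49.6  75. ]
tabR [-50.3 -17.5  75. ]
rib [-14.2 -17.1  72. ]
rib [-13.2 -56.4  72. ]
ribL [-20.  -17.1  72. ]
cov [-58.9  -3.9  50. ]
cov [-60.1 -68.9  50. ]
guideL [-56.8   6.6  65. ]
guideR [-37.    6.6  65. ]
```

Emit:
play_rows(increments=[[[0.85, -0.6, 0, 0], [0.85, -0.6, 0.5, 0], [0.85, -0.6, 1.5, 0], [0.85, -0.6, 2.4, 0], [0.85, -0.6, 2.4, 0]]])

```text
t: 6.0
tool_pos: [0.5199, 0.1627, 0.086]
orientation: [3.107, -0.437, -0.02]
force: [-1.3, 0.5, -0.8]
opening: 0.0701
```

```bash
python3 -c "
from h import *
inc(LW(-31,-37,67),-.278)"
```

```text
pos [0.5199 0.1627 0.086 ] tool z [-0.0131 -0.0021 -0.9999] yaw -0.2792 t 6.0 F [-1.3  0.5 -0.8] open 0.0701
INC [np.float64(-0.14), np.float64(0.17), np.float64(1.91), np.float64(-0.001)]
```

Emit:
play_rows(increments=[[[-0.15, 0.15, 0.5, 0], [-0.15, 0.15, 1.2, 0], [-0.15, 0.15, 1.8, 0], [-0.15, 0.15, 1.8, 0], [-0.15, 0.15, 1.8, 0]]])

```text
t: 6.5
tool_pos: [0.5177, 0.1616, 0.0679]
orientation: [3.107, -0.437, -0.02]
force: [0.4, -0.3, -0.2]
opening: 0.0699
```

```bash
python3 -c "
from h import *
inc(LW(-31,-37,67),-.278)"
```

```text
pos [0.5177 0.1616 0.0679] tool z [-0.0133 -0.0021 -0.9999] yaw -0.2792 t 6.5 F [ 0.4 -0.3 -0.2] open 0.0699
INC [np.float64(0.02), np.float64(0.01), np.float64(0.09), np.float64(-0.001)]
```

Emit:
play_rows(increments=[[[0, 0, 0, 0], [0, 0, 0, 0], [0, 0, 0, 0], [0, 0, 0, 0], [0, 0, 0, 0]]], jaw=3.0, squeeze=16)

```text
t: 7.0
tool_pos: [0.5179, 0.1617, 0.0681]
orientation: [3.107, -0.436, -0.02]
force: [1.5, -0.3, 0.3]
opening: 0.035
```

```bash
python3 - <<'E'
from h import *
from plant import *
inc(LW(-31,-37,67),-.278)
im,d=read_camera('side')
crop(np.clip(im*1.5,0,255).astype(np.uint8),255,165,375,285,5,'pics/side5.png')
im,d=read_camera('wrist')
crop(np.clip(im*1.3,0,255).astype(np.uint8),200,90,450,340,3,'pics/w5.png')
E
```

```text
pos [0.5179 0.1617 0.0681] tool z [-0.0129 -0.0021 -0.9999] yaw -0.2791 t 7.0 F [ 1.5 -0.3  0.3] open 0.035
INC [np.float64(0.01), np.float64(0.03), np.float64(0.11), np.float64(-0.001)]
```

View pics/side5.png

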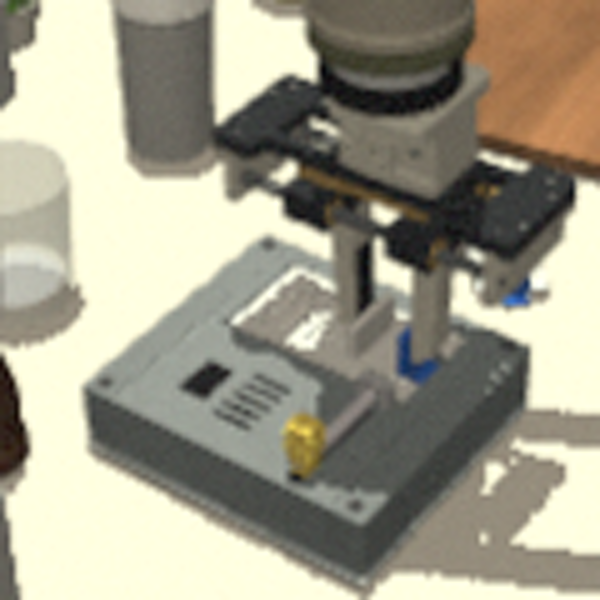

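View pics/w5.png

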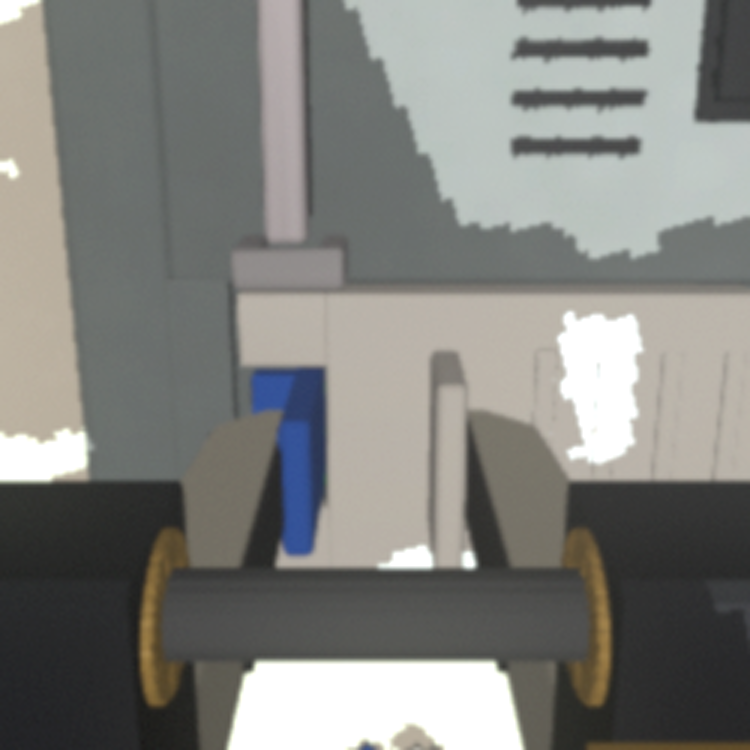

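Emit:
play_rows(increments=[[[0.05, 0, -0.3, 0], [0.1, 0, -0.5, 0], [0.2, 0, -0.8, 0], [0.2, 0, -0.8, 0]]])

```text
t: 7.5
tool_pos: [0.5193, 0.161, 0.0757]
orientation: [3.107, -0.437, -0.022]
force: [-1.5, 0.3, -5.0]
opening: 0.0346
```

```bash
python3 - <<'E'
from h import *
from plant import *
inc(LW(-31,-37,67),-.278)
im,d=read_camera('side')
crop(np.clip(im*1.5,0,255).astype(np.uint8),255,165,375,285,5,'pics/side6.png')
E
```

```text
pos [0.5193 0.161  0.0757] tool z [-0.0145 -0.0023 -0.9999] yaw -0.2793 t 7.5 F [-1.5  0.3 -5. ] open 0.0346
INC [np.float64(-0.14), np.float64(-0.01), np.float64(0.87), np.float64(-0.001)]
```

View pics/side6.png

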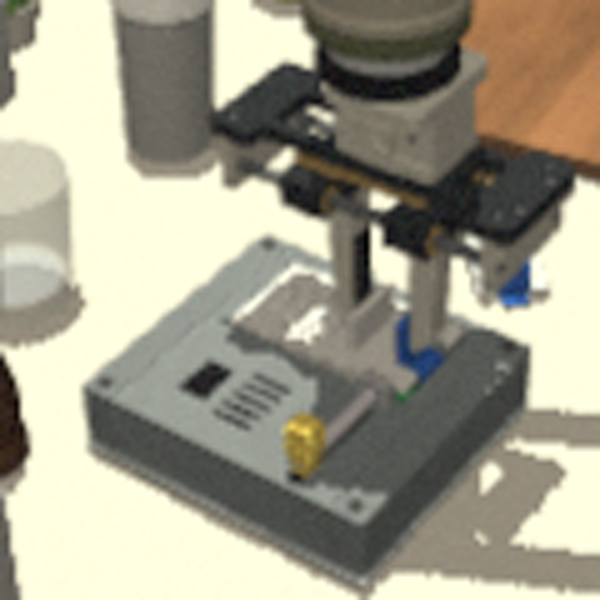

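Emit:
play_rows(increments=[[[0.1, 0, -0.3, 0], [0.2, 0, -0.6, 0], [0.35, 0, -0.9, 0], [0.5, 0, -1.2, 0], [0.5, 0, -1.2, 0]]])

```text
t: 8.05
tool_pos: [0.5236, 0.1599, 0.088]
orientation: [3.107, -0.436, -0.025]
force: [-6.7, 2.0, -2.6]
opening: 0.0356
```

```bash
python3 - <<'E'
from h import *
from plant import *
inc(LW(-31,-37,67),-.278)
im,d=read_camera('side')
crop(np.clip(im*1.5,0,255).astype(np.uint8),255,165,375,285,5,'pics/side7.png')
im,d=read_camera('wrist')
crop(np.clip(im*1.3,0,255).astype(np.uint8),200,90,450,340,3,'pics/w7.png')
E
```

```text
pos [0.5236 0.1599 0.088 ] tool z [-0.0162 -0.002  -0.9999] yaw -0.2792 t 8.05 F [-6.7  2.  -2.6] open 0.0356
INC [np.float64(-0.56), np.float64(-0.0), np.float64(2.11), np.float64(-0.001)]
```

View pics/side7.png

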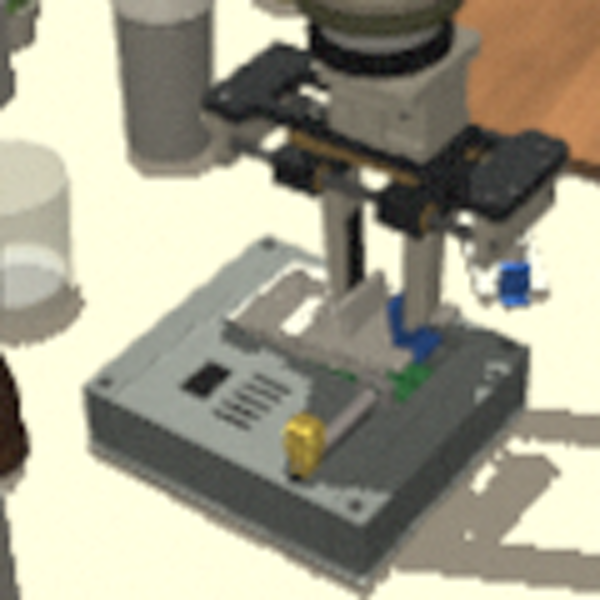

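View pics/w7.png

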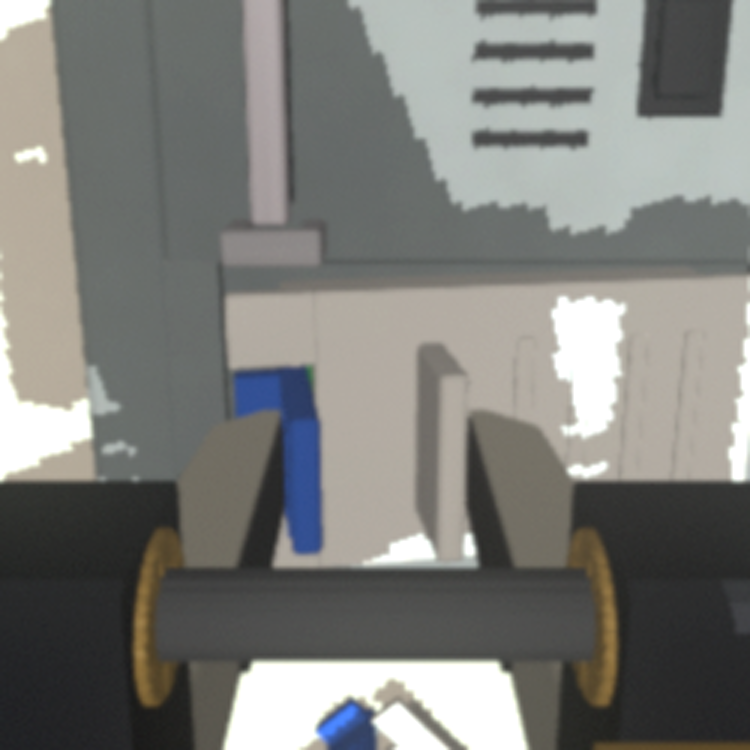

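Emit:
play_rows(increments=[[[0.1, 0, -0.3, 0], [0.2, 0, -0.6, 0], [0.3, 0, -0.9, 0], [0.4, 0, -1.15, 0], [0.4, 0, -1.15, 0]]])

```text
t: 8.65
tool_pos: [0.5277, 0.1589, 0.0999]
orientation: [3.107, -0.436, -0.025]
force: [-6.1, 0.2, -2.8]
opening: 0.0359
```

```bash
python3 - <<'E'
from h import *
from plant import *
import pickle
inc(LW(-31,-37,67),-.278)
im,d=read_camera('side')
crop(np.clip(im*1.5,0,255).astype(np.uint8),255,165,375,285,5,'pics/side8.png')
p=camera_params('wrist');im,d=read_camera('wrist');pickle.dump((p,im,d),open('pics/w8.pkl','wb'))
crop(np.clip(im*1.3,0,255).astype(np.uint8),200,90,450,340,3,'pics/w8.png')
E
```

```text
pos [0.5277 0.1589 0.0999] tool z [-0.0161 -0.0018 -0.9999] yaw -0.2792 t 8.65 F [-6.1  0.2 -2.8] open 0.0359
INC [np.float64(-0.97), np.float64(0.01), np.float64(3.31), np.float64(-0.001)]
```

View pics/side8.png

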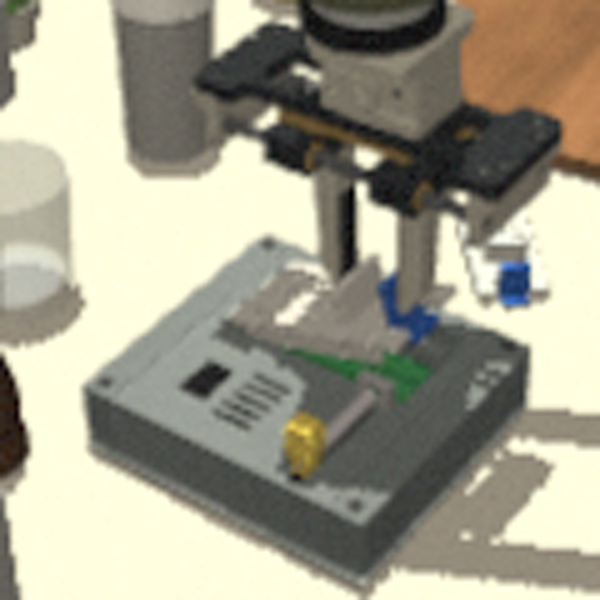

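View pics/w8.png

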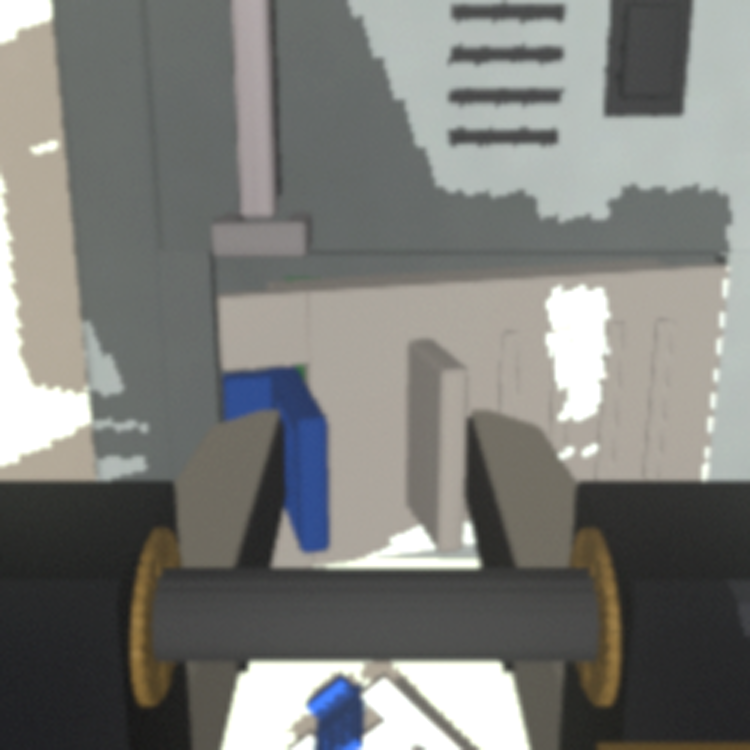

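```bash
cat > tilt.py <<'E'
from h import *
import pickle,sys
f,a0,a1,b0,b1=sys.argv[1],*map(int,sys.argv[2:6])
p,im,d=pickle.load(open(f,'rb'))
P=np.array([lpos(atd(p,u,v,d[v,u])) for u in range(a0,a1) for v in range(b0,b1) if d[v,u]>0])
for _ in range(3):
    c=np.linalg.lstsq(np.c_[P[:,:2],np.ones(len(P))],P[:,2],rcond=None)[0]
    r=P[:,2]-np.c_[P[:,:2],np.ones(len(P))]@c; P=P[abs(r)<max(2*r.std(),.8)]
print('slope x,y deg',np.degrees(np.arctan(c[:2])).round(1),'z at x=61.5,y=-37',(c@[61.5,-37,1]).round(1),'range',P.min(0).round(0),P.max(0).round(0),r.std().round(2))
E
python3 tilt.py pics/w8.pkl 364 440 186 235; python3 tilt.py pics/w8.pkl 310 334 190 230
```

```text
slope x,y deg [-16.5  -0.4] z at x=61.5,y=-37 51.8 range [  5. -49.  50.] [64. -7. 69.] 0.6
slope x,y deg [-16.3  -0.2] z at x=61.5,y=-37 51.7 range [-31. -36.  73.] [-16.  -8.  79.] 0.47
```

Emit:
play_rows(increments=[[[0.1, 0, -0.3, 0], [0.1, 0, -0.5, 0], [-0.3, 0, -0.5, 0], [-0.8, 0, -0.5, 0], [-1.2, 0, -0.5, 0]]])

```text
t: 9.25
tool_pos: [0.5165, 0.1625, 0.1057]
orientation: [3.108, -0.436, -0.022]
force: [0.5, -0.0, -1.3]
opening: 0.0363
```

```bash
python3 - <<'E'
from h import *
from plant import *
import pickle
inc(LW(-31,-37,67),-.278);print(lpos(read_state()['tool_pos']))
im,d=read_camera('side')
crop(np.clip(im*1.5,0,255).astype(np.uint8),255,165,375,285,5,'pics/side9.png')
p=camera_params('wrist');im,d=read_camera('wrist');pickle.dump((p,im,d),open('pics/w9.pkl','wb'))
crop(np.clip(im*1.3,0,255).astype(np.uint8),200,90,450,340,3,'pics/w9.png')
E
python3 tilt.py pics/w9.pkl 370 430 190 235
```

```text
pos [0.5165 0.1625 0.1057] tool z [-0.0144 -0.0015 -0.9999] yaw -0.279 t 9.25 F [ 0.5 -0.  -1.3] open 0.0363
INC [np.float64(0.21), np.float64(0.04), np.float64(3.87), np.float64(-0.001)]
[-32.60682268 -36.3493246  105.72639582]
slope x,y deg [-18.9  -0.2] z at x=61.5,y=-37 48.0 range [ -3. -49.  53.] [ 46. -11.  71.] 0.6
```

View pics/side9.png

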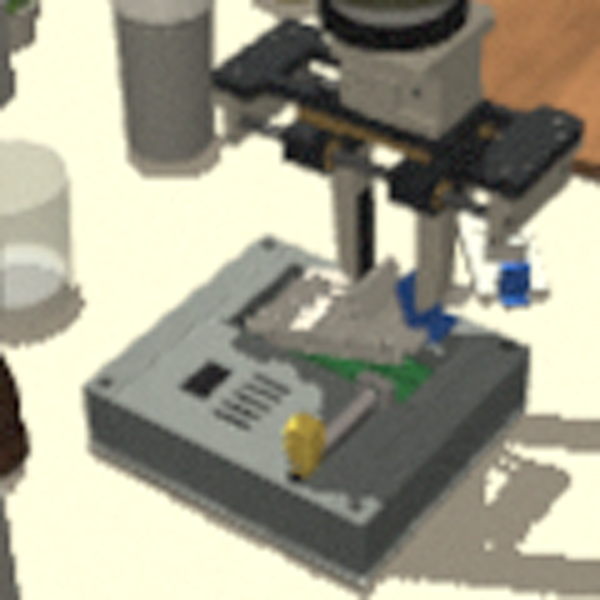

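View pics/w9.png

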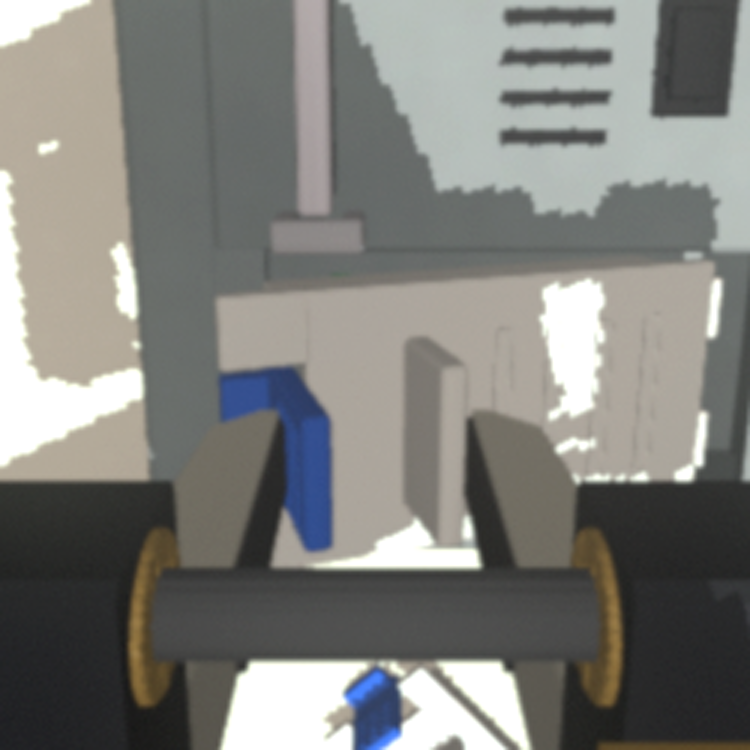

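Emit:
play_rows(increments=[[[-0.3, 0, 0, 0], [-0.3, 0, -0.4, 0], [-0.3, 0, -1.0, 0], [-0.3, 0, -1.8, 0], [-0.3, 0, -2.5, 0]]])

```text
t: 9.85
tool_pos: [0.5139, 0.1634, 0.1316]
orientation: [3.108, -0.436, -0.022]
force: [-0.6, 0.2, -1.4]
opening: 0.0362
```

Emit:
play_rows(increments=[[[0, 0, -1, 0], [0, 0, -2.5, 0], [0, 0, -4.5, 0], [0, 0, -7, 0], [0, 0, -8, 0]]], squeeze=25)

```text
t: 10.35
tool_pos: [0.5166, 0.1638, 0.2155]
orientation: [3.109, -0.436, -0.015]
force: [-0.2, -0.2, -1.3]
opening: 0.0357
```

```bash
python3 - <<'E'
from h import *
from plant import *
import pickle
inc(LW(-31,-37,67),-.278);print(lpos(read_state()['tool_pos']))
im,d=read_camera('side')
crop(np.clip(im*1.5,0,255).astype(np.uint8),235,125,375,285,4,'pics/side10.png')
p=camera_params('wrist');im,d=read_camera('wrist');pickle.dump((p,im,d),open('pics/w10.pkl','wb'))
crop(np.clip(im*1.3,0,255).astype(np.uint8),200,90,450,340,3,'pics/w10.png')
E
python3 tilt.py pics/w10.pkl 370 430 190 235
```

```text
pos [0.5166 0.1638 0.2155] tool z [-9.6e-03 -5.0e-04 -1.0e+00] yaw -0.2788 t 10.35 F [-0.2 -0.2 -1.3] open 0.0357
INC [np.float64(0.32), np.float64(0.15), np.float64(14.85), np.float64(-0.001)]
[-32.8756667  -35.01818332 215.5476865 ]
slope x,y deg [-18.6   0. ] z at x=61.5,y=-37 159.6 range [ -2. -48. 164.] [ 47.  -9. 182.] 0.58
```

View pics/side10.png

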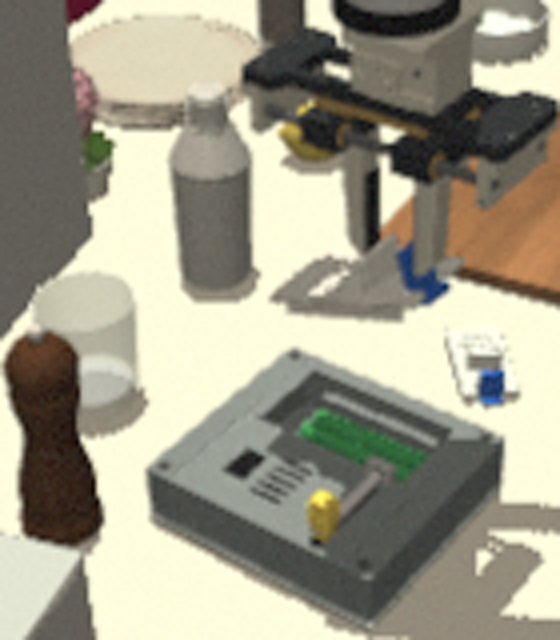

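View pics/w10.png

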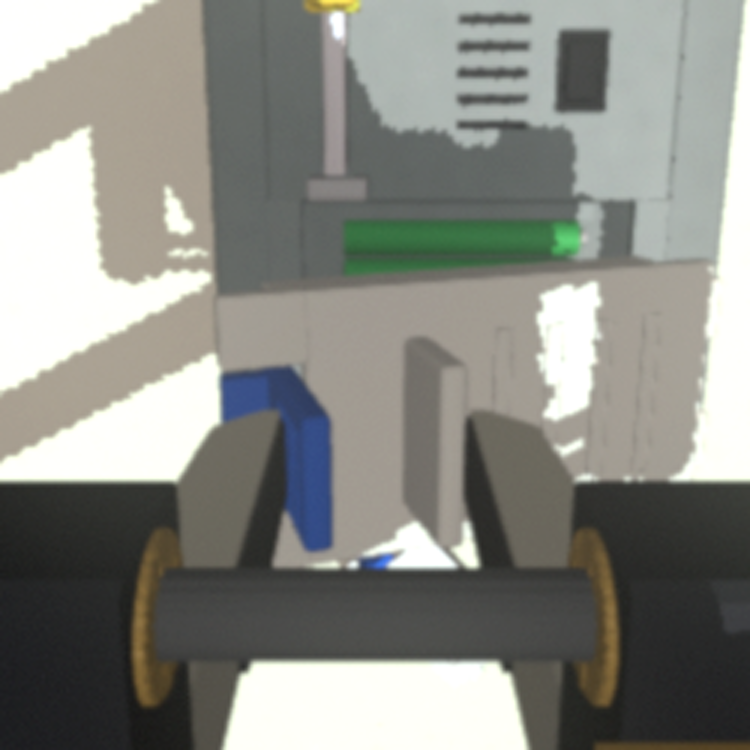

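```bash
python3 -c "
from h import *
inc([.483,-.2515,.2155],-.278)"
```

```text
pos [0.5165 0.1639 0.2143] tool z [-1.e-02 -5.e-04 -1.e+00] yaw -0.2787 t 10.45 F [-0.  -0.  -1.2] open 0.0358
INC [np.float64(8.21), np.float64(40.86), np.float64(-0.07), np.float64(-0.001)]
```

Emit:
play_rows(increments=[[[0.4, 2, 0, 0], [1.0, 5, 0, 0], [1.8, 9, 0, 0], [2.6, 13, 0, 0], [3.4, 17, 0, 0]]])

```text
t: 10.95
tool_pos: [0.5014, -0.0102, 0.2131]
orientation: [3.109, -0.435, -0.018]
force: [-0.4, -0.0, -1.2]
opening: 0.0361
```

```bash
python3 -c "
from h import *
inc([.483,-.2515,.2155],-.278)"
```

```text
pos [ 0.5014 -0.0102  0.2131] tool z [-1.180e-02 -3.000e-04 -9.999e-01] yaw -0.2782 t 10.95 F [-0.4 -0.  -1.2] open 0.0361
INC [np.float64(4.85), np.float64(23.71), np.float64(-0.21), np.float64(-0.0)]
```

Emit:
play_rows(increments=[[[0.8, 4, 0, 0], [1.6, 8, 0, 0], [2.4, 12, 0, 0], [3.2, 16, 0, 0], [4, 19.5, 0, 0]]])

```text
t: 11.45
tool_pos: [0.4852, -0.2104, 0.212]
orientation: [3.11, -0.436, -0.021]
force: [0.1, 0.8, -0.7]
opening: 0.0356
```

Emit:
play_rows(increments=[[[0.5, 2.5, 0, 0], [0.8, 3.8, 0, 0], [0.8, 4, 0, 0], [0.8, 4, 0, 0]]])

```text
t: 11.85
tool_pos: [0.4817, -0.2502, 0.2114]
orientation: [3.111, -0.437, -0.022]
force: [-0.3, 0.5, -0.5]
opening: 0.0358
```

```bash
python3 - <<'E'
from h import *
from plant import *
import pickle
inc([.483,-.2515,.12],-.278)
im,d=read_camera('side')
cv2.imwrite('pics/side11.png',np.clip(im*1.5,0,255).astype(np.uint8))
p=camera_params('wrist');im,d=read_camera('wrist');pickle.dump((p,im,d),open('pics/w11.pkl','wb'))
cv2.imwrite('pics/w11.png',np.clip(im*1.3,0,255).astype(np.uint8))
im,d=read_camera('top')
cv2.imwrite('pics/top11.png',np.clip(im*1.5,0,255).astype(np.uint8))
E
```

```text
pos [ 0.4817 -0.2502  0.2114] tool z [-0.0141  0.0015 -0.9999] yaw -0.2789 t 11.85 F [-0.3  0.5 -0.5] open 0.0358
INC [np.float64(0.28), np.float64(0.06), np.float64(9.13), np.float64(-0.001)]
```

View pics/side11.png

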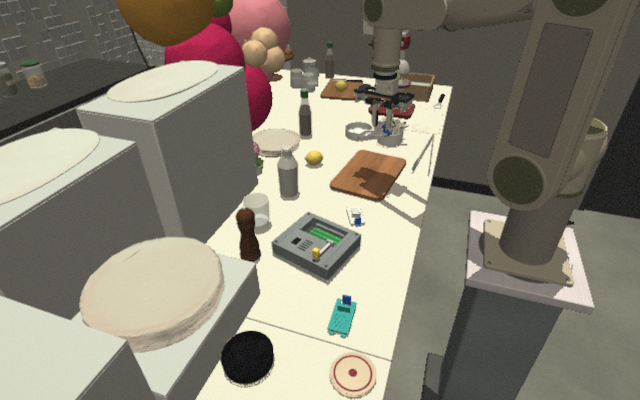

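View pics/w11.png

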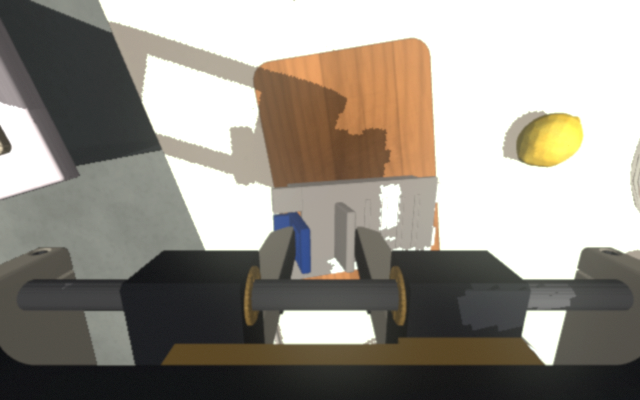

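View pics/top11.png

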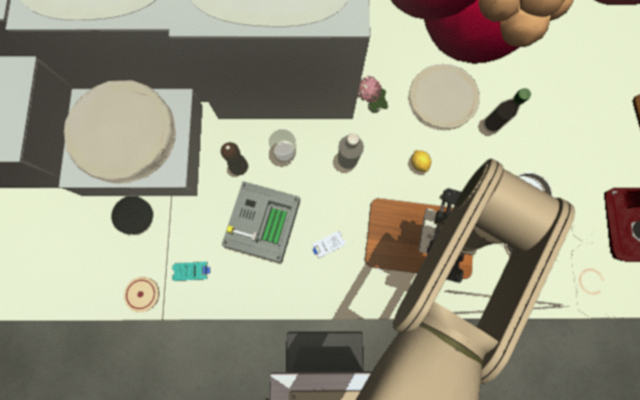

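Emit:
play_rows(increments=[[[0.1, 0, 2, 0], [0.1, 0, 5, 0], [0.2, 0, 8, 0], [0.2, 0, 10.3, 0], [0.2, 0, 11, 0]]], squeeze=16)

```text
t: 12.5
tool_pos: [0.4811, -0.248, 0.0989]
orientation: [-3.111, 0.432, 0.028]
force: [-0.8, 0.0, -1.4]
opening: 0.0364
```

Emit:
play_rows(increments=[[[0, 0, 0.3, 0], [0, 0, 0.6, 0], [0, 0, 0.9, 0], [0, 0, 1.2, 0], [0, 0, 1.5, 0]]])

```text
t: 13.0
tool_pos: [0.4814, -0.2483, 0.0846]
orientation: [-3.111, 0.432, 0.026]
force: [-0.2, 0.7, -2.5]
opening: 0.0362
```

```bash
python3 - <<'E'
from h import *
from plant import *
import pickle
inc([.483,-.2515,.051],-.278)
p=camera_params('wrist');im,d=read_camera('wrist');pickle.dump((p,im,d),open('pics/w12.pkl','wb'))
crop(np.clip(im*1.3,0,255).astype(np.uint8),200,90,450,340,3,'pics/w12.png')
E
python3 tilt.py pics/w12.pkl 370 430 190 235

```

```text
pos [ 0.4814 -0.2483  0.0846] tool z [-0.0161  0.0026 -0.9999] yaw -0.2758 t 13.0 F [-0.2  0.7 -2.5] open 0.0362
INC [np.float64(0.3), np.float64(0.26), np.float64(3.35), np.float64(0.002)]
slope x,y deg [-18.9  -0.1] z at x=61.5,y=-37 53.5 range [  76. -453.   32.] [ 125. -415.   50.] 0.6
```

View pics/w12.png

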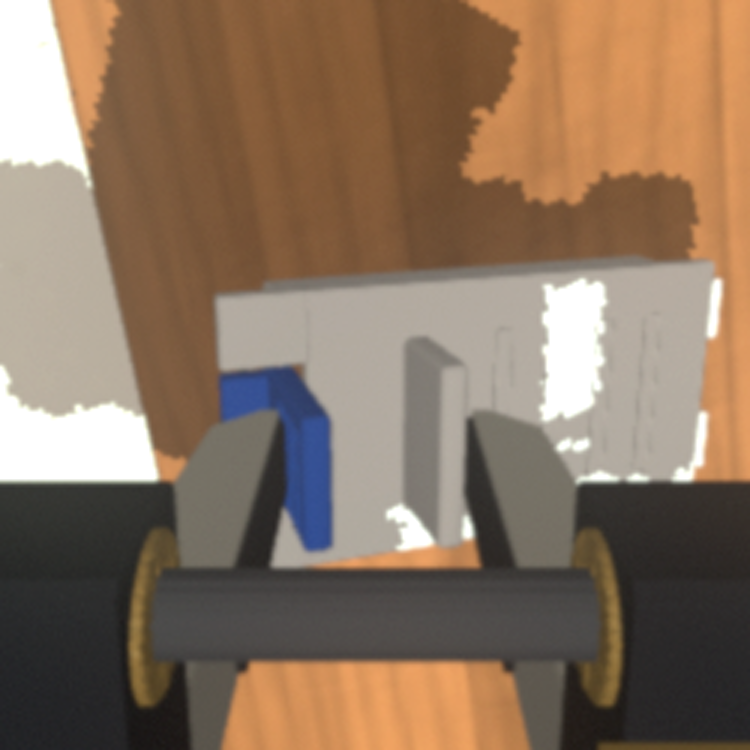

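Emit:
play_rows(increments=[[[-0.15, 0, 0.4, 0], [-0.3, 0, 0.7, 0], [-0.5, 0, 1.1, 0], [-0.7, 0, 1.5, 0], [-0.7, 0, 1.5, 0]]])

```text
t: 13.55
tool_pos: [0.4738, -0.246, 0.0684]
orientation: [-3.111, 0.432, 0.027]
force: [-0.5, 1.1, 1.5]
opening: 0.0355
```

```bash
python3 - <<'E'
from h import *
from plant import *
import pickle
inc([.483,-.2515,.051],-.278)
p=camera_params('wrist');im,d=read_camera('wrist');pickle.dump((p,im,d),open('pics/w13.pkl','wb'))
crop(np.clip(im*1.3,0,255).astype(np.uint8),200,90,450,340,3,'pics/w13.png')
E
python3 tilt.py pics/w13.pkl 370 430 190 235

```

```text
pos [ 0.4738 -0.246   0.0684] tool z [-0.0169  0.0033 -0.9999] yaw -0.276 t 13.55 F [-0.5  1.1  1.5] open 0.0355
INC [np.float64(1.07), np.float64(0.28), np.float64(1.72), np.float64(0.002)]
slope x,y deg [-10.   -0.5] z at x=61.5,y=-37 37.3 range [  67. -447.   31.] [ 111. -413.   41.] 0.61
```

View pics/w13.png

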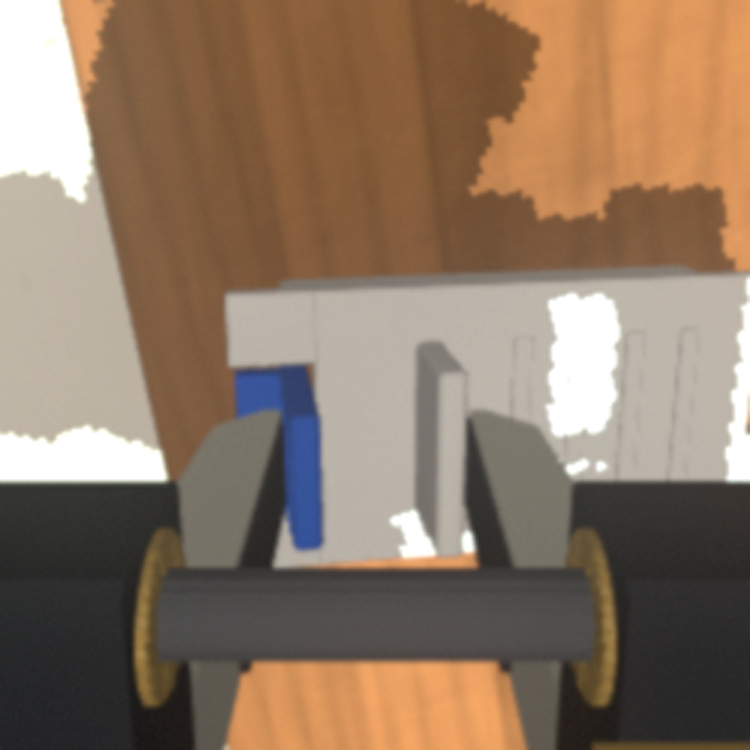

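Emit:
play_rows(increments=[[[-0.1, 0, 0.3, 0], [-0.2, 0, 0.6, 0], [-0.35, 0, 0.9, 0], [-0.45, 0, 1.2, 0], [-0.5, 0, 1.4, 0]]])

```text
t: 14.1
tool_pos: [0.4685, -0.2445, 0.0543]
orientation: [-3.111, 0.432, 0.028]
force: [-2.8, 1.2, 4.4]
opening: 0.0342
```

```bash
python3 - <<'E'
from h import *
from plant import *
import pickle
inc([.483,-.2515,.051],-.278)
p=camera_params('wrist');im,d=read_camera('wrist');pickle.dump((p,im,d),open('pics/w14.pkl','wb'))
crop(np.clip(im*1.3,0,255).astype(np.uint8),200,90,450,340,3,'pics/w14.png')
E
python3 tilt.py pics/w14.pkl 370 430 190 235

```

```text
pos [ 0.4685 -0.2445  0.0543] tool z [-0.0174  0.0035 -0.9998] yaw -0.276 t 14.1 F [-2.8  1.2  4.4] open 0.0342
INC [np.float64(1.59), np.float64(0.28), np.float64(0.3), np.float64(0.002)]
slope x,y deg [-1.4 -0.5] z at x=61.5,y=-37 29.8 range [  61. -441.   31.] [ 100. -411.   35.] 0.61
```

View pics/w14.png

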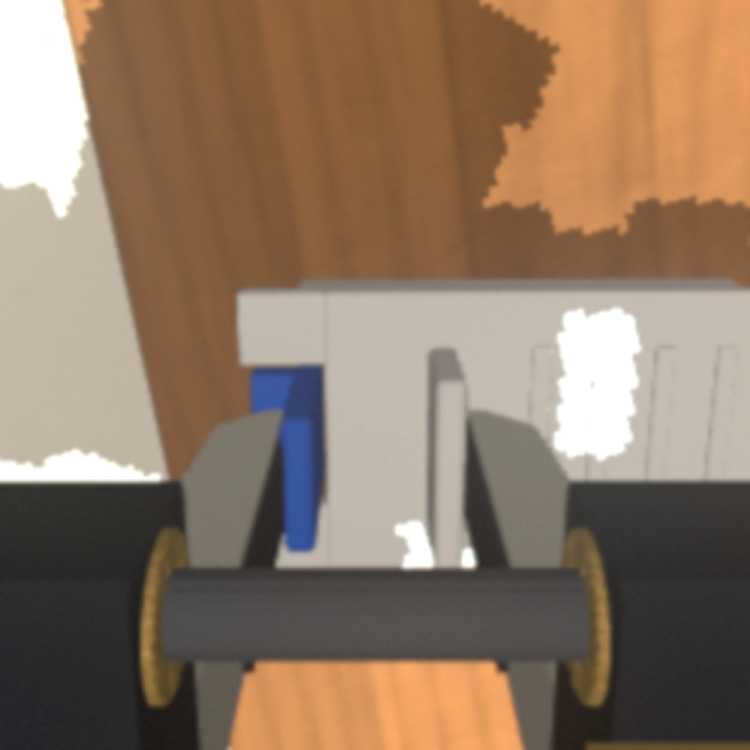

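Emit:
play_rows(increments=[[[-0.05, 0, 0.15, 0], [-0.1, 0, 0.25, 0], [-0.1, 0, 0.25, 0]]])

```text
t: 14.45
tool_pos: [0.4679, -0.2443, 0.0521]
orientation: [-3.111, 0.432, 0.027]
force: [-2.9, 0.7, 7.1]
opening: 0.0346
```

Emit:
play_rows(increments=[[[0, 0, 0, 0], [0, 0, 0, 0], [0, 0, 0, 0], [0, 0, 0, 0]]], jaw=7)

```text
t: 14.85
tool_pos: [0.4678, -0.2442, 0.0519]
orientation: [-3.111, 0.432, 0.027]
force: [-0.9, 0.2, -0.1]
opening: 0.0619
```

```bash
python3 - <<'E'
from h import *
from plant import *
import pickle
inc([.483,-.2515,.051],-.278)
p=camera_params('wrist');im,d=read_camera('wrist');pickle.dump((p,im,d),open('pics/w15.pkl','wb'))
crop(np.clip(im*1.3,0,255).astype(np.uint8),200,90,450,340,3,'pics/w15.png')
E
python3 tilt.py pics/w15.pkl 370 430 190 235

```

```text
pos [ 0.4678 -0.2442  0.0519] tool z [-0.0167  0.0034 -0.9999] yaw -0.276 t 14.85 F [-0.9  0.2 -0.1] open 0.0619
INC [np.float64(1.66), np.float64(0.29), np.float64(0.06), np.float64(0.002)]
slope x,y deg [-0.  -0.7] z at x=61.5,y=-37 27.9 range [  60. -440.   31.] [  99. -411.   34.] 0.65
```

View pics/w15.png

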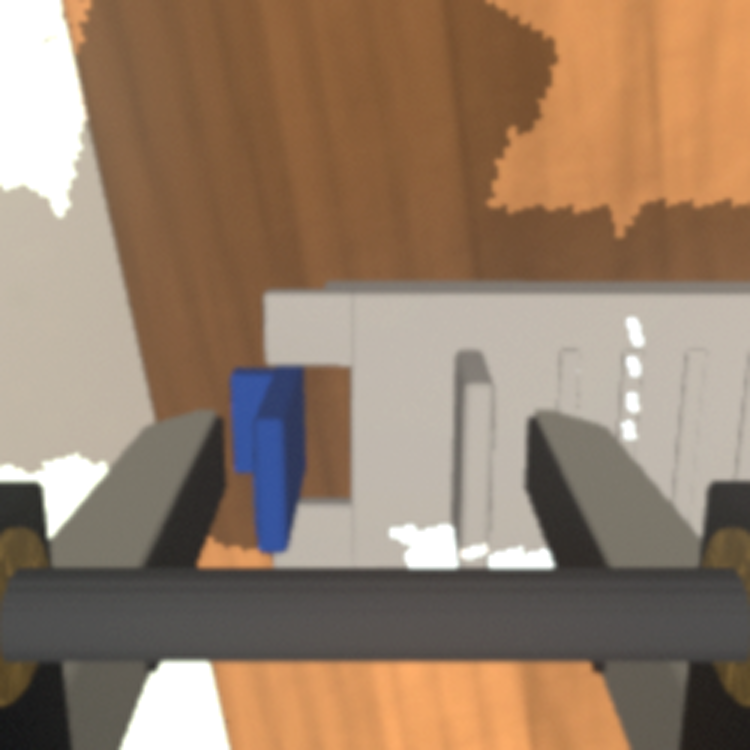

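Emit:
play_rows(increments=[[[0, 0, 0, 0], [0, 0, -0.5, 0], [0, 0, -2, 0], [0, 0, -5, 0], [0, 0, -9, 0]]])

```text
t: 15.4
tool_pos: [0.4682, -0.2438, 0.1423]
orientation: [-3.109, 0.432, 0.031]
force: [-0.6, -0.0, 0.5]
opening: 0.0702
```

Emit:
play_rows(increments=[[[0, 0, -4, 0], [0, 4, -7, 0], [0, 8, -8, 0], [0, 12, -8, 0], [0, 12, -8, 0]]])

```text
t: 15.9
tool_pos: [0.4358, -0.364, 0.2246]
orientation: [3.11, -0.438, -0.028]
force: [-0.8, 0.6, -0.2]
opening: 0.0701
```

Emit:
play_rows(increments=[[[0, 0, 0, 0], [0, 0, 0, 0], [0, 0, 0, 0]]])

```text
t: 16.2
tool_pos: [0.4362, -0.3631, 0.2249]
orientation: [3.11, -0.436, -0.028]
force: [0.1, 0.3, 0.3]
opening: 0.0703
```

```bash
python3 - <<'E'
from h import *
from plant import *
import pickle
inc([.483,-.2515,.051],-.278)
p=camera_params('wrist');im,d=read_camera('wrist');pickle.dump((p,im,d),open('pics/w16.pkl','wb'))
cv2.imwrite('pics/w16.png',np.clip(im*1.3,0,255).astype(np.uint8))
im,d=read_camera('side')
crop(np.clip(im*1.5,0,255).astype(np.uint8),225,115,445,285,3,'pics/side16.png')
E
```

```text
pos [ 0.4362 -0.3631  0.2249] tool z [-0.0176  0.0016 -0.9998] yaw -0.2789 t 16.2 F [0.1 0.3 0.3] open 0.0703
INC [np.float64(1.73), np.float64(-12.08), np.float64(17.33), np.float64(-0.001)]
```

View pics/w16.png

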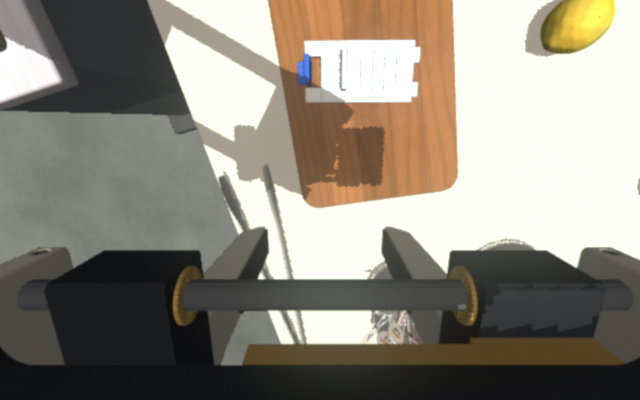

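View pics/side16.png

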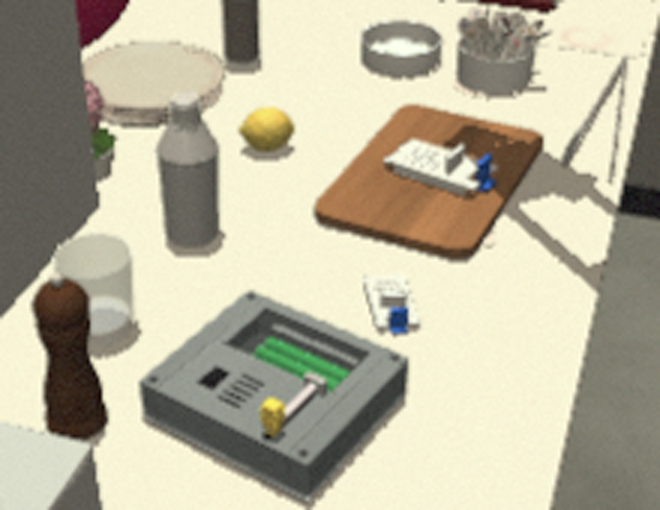

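```bash
python3 tilt.py pics/w16.pkl 352 410 45 100; python3 - <<'E'
from h import *
import pickle
p,im,d=pickle.load(open('pics/w16.pkl','rb'))
print(atz(p,361,71,.033).round(3), [atd(p,u,v,d[v,u])[2].round(4) for u,v in [(380,60),(400,80),(330,50),(330,93),(290,30),(430,120)]])
E
python3 -c "from plant import *;close_job()"
```

```text
slope x,y deg [-0.   0.1] z at x=61.5,y=-37 32.9 range [  61. -471.   31.] [ 127. -415.   34.] 0.69
[ 0.505 -0.255  0.033] [np.float64(0.0324), np.float64(0.032), np.float64(0.031), np.float64(0.0323), np.float64(0.0166), np.float64(0.0172)]
the job is handed in; nothing more can be done
```

The battery cover is off and lying flat, outside up, on the wooden board. I handed the job in at about 16 s of the 56 s allowed; no verdict is reported.

- **Bolt:** I drew it about 42 mm, to its end stop. The last side picture still shows the knob at the drawn end.
- **Tab:** It was squeezed fully in, with the jaws reading 35.0 mm, while the cover sat in place.
- **Swing:** I turned the tab end up about the lugs. It measured 16.5° with the lug end within about 2 mm of its place, so it was still hooked. It reached about 19° as I drew it out, just short of the "about 20 degrees" you asked for.
- **Pull and placing:** I drew the cover back more than 12 mm, lifted it clear and carried it over. I set its lug end down first, levelled it against the board, then let go.

**Last checks before handing in:**
- The cover was level to 0.1°, with its top at 32–33 mm (33 mm is flat).
- Its middle was at (0.505, -0.255), close to the board's centre at about (0.51, -0.26).
- The gripper was clear, with no contact force.
- The glass, mill, shaker and lemon looked unmoved in the pictures; I did not measure them again.

No check failed or disagreed.

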